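Set the cup shaker's blank speed selector by clicks

TASK

The two-place cup shaker has one blank speed selector in front of each cradle. Set the one in front of the lidded mixing cup (not the one in front of the plain tin) to its second step: turn it anticlockwise, seen from above, right back to its end stop, then clockwise two clicks from the stop. Leave the other selector as it is, and leave the cup and the tin standing in their cradles.

Things in the scene. Friction and masses are not known exactly. Their poses are not given: they have to be found in the camera images.
- cup: Lidded mixing cup: pale grey with grey rings, 76 mm across, black collar lid 82 mm across, low dark cone with an 18 mm neck; 104 mm tall. Origin: centre of its underside. Stands loose between four 30 mm posts on the shaker's rear deck (30 mm over the table), in the left or right cradle, 160 mm apart.
- tin: Plain round steel tin, 79 mm across and 84 mm tall, no neck. Origin at the centre of its underside. It stands loose in the other cradle.
- left_sel (a joint): The left selector's angle: 0 at its anticlockwise end stop (seen from above), growing clockwise to the other stop. Sprung clicks at 0 (the stop), 0.454, 0.908 and 1.362 rad; let go, it settles in the nearest. Turning takes under 0.2 N m. At 0 the bar's far end points 39 degrees left of the shaker's front-to-back line, at 1.362 39 degrees right. Starts 1 to 3 clicks from the stop.
- left_tip (a point): Top of the left selector, at the robot-side end of its bar; turns with it. A black unmarked bar 44 mm long, 14 wide, 30 tall on a bright round skirt of 48 mm, in front of its cradle (145 mm). x runs along the bar away from the robot; the vertical turning axis, mid-bar, is 20 mm along x. z up. This point is at the bar's top, 114 mm over the table; the skirt is 30 mm lower.
- right_sel (a joint): The right selector's angle: 0 at its anticlockwise end stop (seen from above), growing clockwise to the other stop. Sprung clicks at 0 (the stop), 0.454, 0.908 and 1.362 rad; let go, it settles in the nearest. Turning takes under 0.2 N m. At 0 the bar's far end points 39 degrees left of the shaker's front-to-back line, at 1.362 39 degrees right. Starts 1 to 3 clicks from the stop.
- right_tip (a point): Top of the right selector, at the robot-side end of its bar; turns with it. A black unmarked bar 44 mm long, 14 wide, 30 tall on a bright round skirt of 48 mm, in front of its cradle (145 mm). x runs along the bar away from the robot; the vertical turning axis, mid-bar, is 20 mm along x. z up. This point is at the bar's top, 114 mm over the table; the skirt is 30 mm lower.
Things that resemble listed ones, but are neither listed nor needed, are in the scene too. Leave any red look-alike of the tin alone.

How it is judged:
By the outcome, as a careful person would: the job done as asked, in the order asked, and still so for the second after the job is handed in, with the robot touching nothing.
It also fails if it takes over 38 s, if anything falls off the work surface, if the arm or the gripper's body presses on something with over 40 N, if the wrist force passes 120 N, or if a joint passes its speed limit or range.

ROBOT

A 6-joint arm with a two-finger parallel gripper is mounted at the origin on the work surface. World frame = base frame: x ahead of the robot, y to its left, z up, the work surface at z = 0. Lengths are in m, angles in degrees, forces in N, time in s.
With the tool pointing down it reaches from about 0.3 to 1 m from the base axis. Payload 5.1 kg.
Tool frame: the origin (TCP) lies at the very end of the fingers, on their centre line; the grasp point (between the pads) lies 19 mm behind it; z points along the fingers, y is the line along which they close (so a half turn about z gives the same grasp; the last joint's range is limited). The gripper opens to 95 mm and grips with 3 to 60 N. Pads are 20 mm wide; open, the fingers measure 119 mm over their backs; the gripper's body (75 mm by 180 mm) begins 59 mm behind the grasp point.
Start: joints at [-71.941, 7.093, 94.555, -0, 78.352, -4.733], TCP at [0.252, -0.599, 0.215] pointing down, gripper open.
Joint ranges: [-149.61, 149.61], [-58.7, 133.49], [1.44, 155.28], [-77.14, 257.14], [18.33, 153.61], [-166.67, 166.67]. Speed limits (degrees/s): [147.25, 147.25, 180, 180, 180, 180].

INTERFACE

Orientations are given as [roll, pitch, yaw] about the fixed x, y, z axes, in that order (R = Rz(yaw) Ry(pitch) Rx(roll)).
In Python, from station import manip gives the robot as it stands. The module is installed in compiled form; this text tells all that it offers.
- The arm moves only by the tool arm_command, never from a script. Its argument "increments" is a list of rows, each a list of 6 numbers: the shift along the tool's x, y, z in mm, then the turn, a rotation vector about the tool's x, y, z in rad. A call has 1 to 5 rows; each row shifts and turns the commanded pose from where the row before left it, along the tool's axes as they then stand; what a row does not reach is not made up. A row lasts 1/8 s, in which the tool goes at most 62.5 mm and 10.7 degrees, less where a joint would pass 70% of its speed; a pose out of reach is approached as far as the arm can. A call is refused whole if a number of a shift passes 62.5 or a number of a turn 0.188, either way. A call with a gripper value outside its range is refused whole. "hand" is the opening in per cent of the stroke, from 0 (shut) to 100 (fully open), set as the call begins (left out, the last holds). The fingers move at their own pace and stop on an object; "squeeze" is the grip in N (left out, the last holds). Time passes only in rows, so rows that do not move let the fingers close. It gives the time, the measured TCP pose, the force, the opening and the grip force at its end, in the units of the state.
- manip.get_state(): the state, without advancing time (a new reading comes with each control period).
- manip.read_camera(name): name is "scene" or "top"; returns (picture, depth): 400x640x3 uint8, red, green, blue; 400x640 float32, m along the optical axis (not along the pixel's ray), 0 where there is no reading.
- manip.camera_info(name): a dict with "intrinsics" (3x3 intrinsics, pixels), "R" (3x3) and "t" (3): a world point X has camera coordinates R X + t. Camera axes: x right, y down, z forward; pixel columns grow to the right and rows downward; lengths in m; the calibration is good to about 2 mm. A picture is of the moment at which its call begins. camera_info takes no time and is no camera call.
- manip.job_done(): hands the job in; it is judged then, once.
The state is a dict: "clock": time; "q": joint angles; "joint_vel": joint speeds; "tau": joint torques, N m; "tool_pos": TCP position; "eef_rot": TCP orientation; "contact_force": force on the tool from outside, world axes, zero at the start; "moment": the same for the moment, N m; "width": opening from 0.0 (shut) to 1.0 (fully open); "grasp_force": force on a finger pad.
Only numpy, scipy, OpenCV 4.12 (cv2) and the standard library are available. Lean on these libraries where they do the work, as an engineer would, in place of code of your own. Each camera call takes 0.05 s, during which the arm holds its last target. There are 200 camera calls.

## Working session

There is one attempt and no reset: what is moved stays moved. The work goes in short steps, Python scripts to look and compute and a tool call to move; the robot and the scene stay as the last step left them, time stands still between calls to the robot, and variables do not carry over. Pictures are saved under pics/ and viewed, at most 10 in all, crops included, and the job is handed in when it is done.

Besides the shell and the picture viewer there is one more tool, called after "Request:" by a JSON object that holds its "name" and its "arguments". arm_command: Moves the arm, as the interface text tells. Its arguments: {"type":"object","properties":{"increments":{"type":"array"},"hand":{"type":"number"},"squeeze":{"type":"number"}},"required":["increments"]}

```bash
mkdir -p pics; python3 - <<'E'
from station import manip
import cv2,numpy as np
for n in("scene","top"):
    p,d=manip.read_camera(n); cv2.imwrite(f"pics/{n}0.png",p[:,:,::-1]); np.save(f"{n}_d.npy",d)
    c=manip.camera_info(n);print(n,np.round(c["intrinsics"],1).tolist(),np.round(c["R"],3).tolist(),np.round(c["t"],3))
s=manip.get_state();print(s["clock"],s["tool_pos"],s["eef_rot"])
E
```

```text
scene [[397.3, 0.0, 323.2], [0.0, 397.3, 199.6], [0.0, 0.0, 1.0]] [[-0.852, 0.524, 0.015], [0.381, 0.639, -0.669], [-0.36, -0.564, -0.743]] [ 0.486 -0.158  1.09 ]
top [[369.3, 0.0, 316.4], [0.0, 369.3, 196.8], [0.0, 0.0, 1.0]] [[0.087, -0.996, 0.001], [-0.974, -0.085, -0.212], [0.211, 0.018, -0.977]] [-0.042  0.577  0.751]
0.1 [ 0.25159647 -0.59869073  0.21347587] [-1.79888492e+02 -8.29575112e-03  2.27922235e+01]
```

View pics/scene0.png

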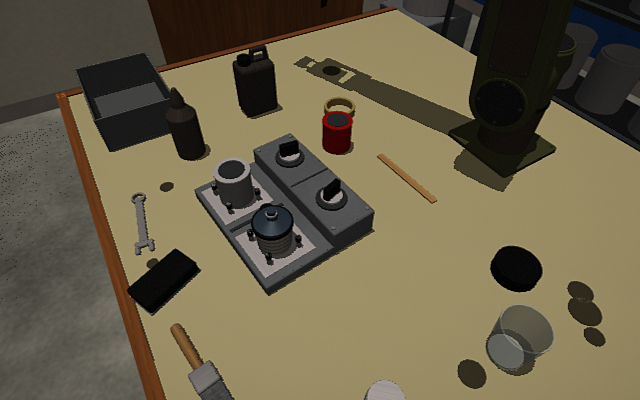

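View pics/top0.png

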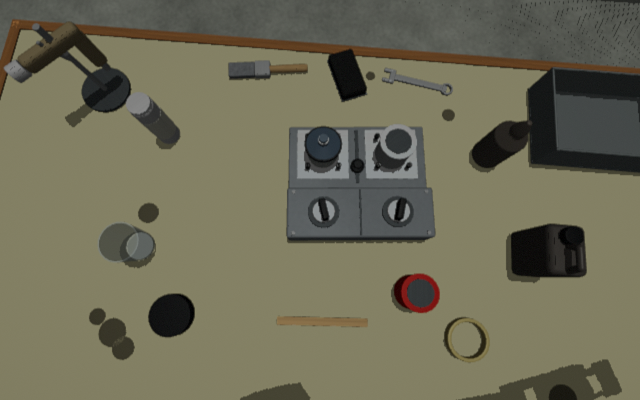

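The top view has the lidded cup with its neck at (323,147) in the left cradle and the plain tin at (397,145) in the right. Selector candidates are left (323,210) and right (399,210); the red tin at (417,293) is only a look-alike. I choose the left one, since it stands in front of the cup, and check it in a crop.

```bash
cat > h.py <<'E'
from station import manip
import cv2,numpy as np
def look(n):
    p,d=manip.read_camera(n);c=manip.camera_info(n)
    v,u=np.mgrid[:400,:640];K=c["intrinsics"]
    P=np.stack([(u-K[0,2])/K[0,0]*d,(v-K[1,2])/K[1,1]*d,d],-1)
    return p,d,(P-c["t"])@c["R"]
def crop(p,n,x0,y0,w,h,s):
    cv2.imwrite(f"pics/{n}.png",cv2.resize(p[y0:y0+h,x0:x0+w,::-1],None,fx=s,fy=s,interpolation=cv2.INTER_CUBIC))
def bar(p,d,X,x0,x1,y0,y1):
    m=np.zeros(d.shape,bool);m[y0:y1,x0:x1]=1
    m&=(d>0)&(X[...,2]>.106)&(X[...,2]<.125)
    Q=X[m];c,(w,h),a=cv2.minAreaRect((Q[:,:2]*1000).astype(np.float32))
    if w<h:a+=90
    a=(a+90)%180-90
    print("bar n",len(Q),"centre",np.round(c,1),"size",round(w),round(h),"yaw of bar",round(a,1),"z",np.round(np.median(Q[:,2]),4))
def skirt(p,d,X,x0,x1,y0,y1):
    m=np.zeros(d.shape,bool);m[y0:y1,x0:x1]=1
    m&=(p.min(-1)>110)&(X[...,2]>.07)&(X[...,2]<.1)
    Q=X[m];print("skirt",len(Q),np.round(cv2.minEnclosingCircle((Q[:,:2]*1000).astype(np.float32)),1) if 0 else cv2.minEnclosingCircle((Q[:,:2]*1000).astype(np.float32)))
E
python3 - <<'E'
from h import *
p,d,X=look("top");crop(p,"crop1",280,120,160,125,5)
for a in((300,346,190,232),(377,425,190,232)): bar(p,d,X,*a);skirt(p,d,X,*a)
for u,v in((293,194),(428,194),(290,234),(432,234),(360,210),(360,190)):print(u,v,X[v,u].round(4))
p,d,X=look("scene")
for a in((312,352,172,214),(272,310,135,172)): bar(p,d,X,*a);skirt(p,d,X,*a)
E
```

```text
bar n 144 centre [545.7  -9.6] size 44 14 yaw of bar 18.4 z 0.1131
skirt 186 ((545.5074462890625, -9.598359107971191), 23.05909538269043)
bar n 151 centre [ 560.1 -168.5] size 15 44 yaw of bar -6.7 z 0.1129
skirt 169 ((560.5931396484375, -169.23052978515625), 23.33016586303711)
293 194 [0.5782 0.0591 0.0711]
428 194 [ 0.6039 -0.234   0.0709]
290 234 [0.4911 0.0569 0.0688]
432 234 [ 0.5171 -0.2444  0.0711]
360 210 [ 0.556  -0.0887  0.0692]
360 190 [ 0.6002 -0.0859  0.0698]
bar n 137 centre [546.6  -8.7] size 44 15 yaw of bar 20.3 z 0.1132
skirt 97 ((547.1517333984375, -8.706707000732422), 22.73686981201172)
bar n 116 centre [ 561.5 -168.7] size 16 43 yaw of bar -5.1 z 0.113
skirt 68 ((562.741943359375, -164.02369689941406), 22.39054298400879)
```

View pics/crop1.png

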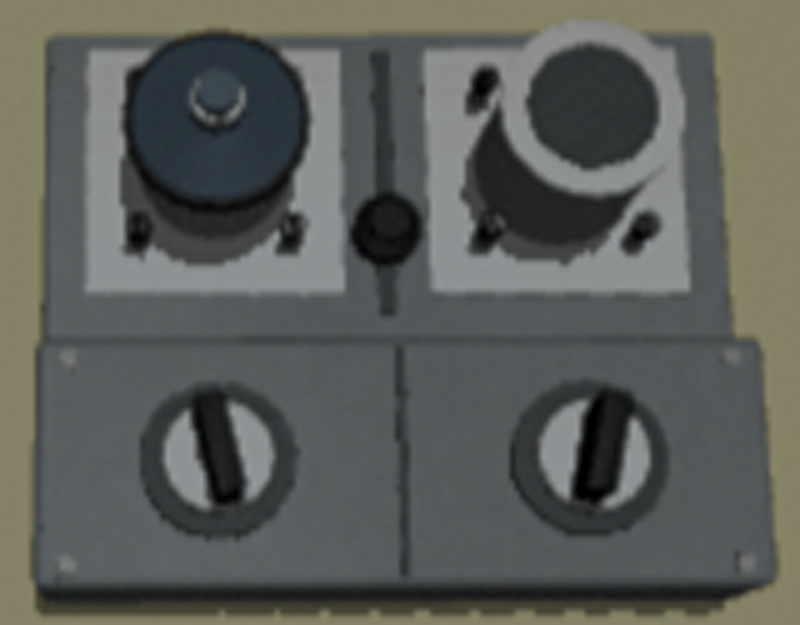

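The crop shows the lidded cup with its neck at the left. The left selector bar runs from (207,390) to (232,500), and its far end is tilted left. The shaker's yaw is about 5.2°, so the left bar at about 18.5° is on click 1. The stop should be at a bar yaw of about 44° and the second click at about -8°.

Request:
{"name": "arm_command", "arguments": {"increments": [[0, 0, -40, 0, 0, 0], [42, -36, -40, 0, 0, 0], [42, -36, 0, 0, 0, 0], [42, -36, 0, 0, 0, 0], [42, -36, 0, 0, 0, 0]], "hand": 45, "squeeze": 30}}

```text
clock: 0.82
tool_pos: [0.3492, -0.4039, 0.2912]
eef_rot: [180.0, -0.0, 22.8]
contact_force: [1.4, 1.0, -0.9]
width: 0.532
grasp_force: 0.0
```

Request:
{"name": "arm_command", "arguments": {"increments": [[42, -36, 0, 0, 0, 0], [42, -36, 0, 0, 0, 0], [42, -36, 0, 0, 0, 0], [42, -36, 0, 0, 0, 0], [42, -36, 0, 0, 0, 0]]}}

```text
clock: 1.45
tool_pos: [0.4731, -0.1565, 0.2913]
eef_rot: [180.0, -0.0, 22.8]
contact_force: [0.6, 0.2, -0.7]
width: 0.451
grasp_force: 0.0
```

Request:
{"name": "arm_command", "arguments": {"increments": [[42, -36, 0, 0, 0, 0], [42, -36, 0, 0, 0, 0], [38, -34, 0, 0, 0, 0], [0, 0, 40, 0, 0, 0.075], [0, 0, 0, 0, 0, 0]]}}

```text
clock: 2.08
tool_pos: [0.5419, -0.0124, 0.2473]
eef_rot: [-179.8, 0.4, 18.6]
contact_force: [-0.9, 0.9, 0.4]
width: 0.455
grasp_force: 0.0
```

```bash
cat >> h.py <<'E'
def goto(x,y,z,yaw):
    s=manip.get_state();t=np.array(s["tool_pos"]);r=s["eef_rot"]
    from scipy.spatial.transform import Rotation as R
    A=R.from_euler("xyz",r,degrees=True);B=R.from_euler("xyz",[180,0,yaw],degrees=True)
    print("clock",round(s["clock"],2),t.round(4),np.round(r,1),"w",round(s["width"],3),"g",round(s["grasp_force"],1),"F",np.round(s["contact_force"],1),"M",np.round(s["moment"],2))
    print("tool shift mm",(A.inv().apply(np.array([x,y,z])-t)*1000).round(1),"rotvec",(A.inv()*B).as_rotvec().round(3))
E
python3 -c "
from h import *
goto(.546,-.0092,.150,18.5)"
```

```text
clock 2.08 [ 0.5419 -0.0124  0.2473] [-179.8    0.4   18.6] w 0.455 g 0.0 F [-0.9  0.9  0.4] M [-0.04  0.04 -0.  ]
tool shift mm [ 5.6 -1.5 97.3] rotvec [-0.003  0.007  0.002]
```

Request:
{"name": "arm_command", "arguments": {"increments": [[0, 0, 0, 0, 0, 0], [5, -1.5, 40, 0, 0, 0], [0, 0, 40, 0, 0, 0], [0, 0, 15, 0, 0, 0], [0, 0, 0, 0, 0, 0]]}}

```text
clock: 2.7
tool_pos: [0.5484, -0.0108, 0.1567]
eef_rot: [-180.0, 0.0, 18.5]
contact_force: [0.6, -0.1, 1.1]
width: 0.453
grasp_force: 0.0
```

```bash
python3 -c "
from h import *
p,d,X=look('scene');crop(p,'c2',250,100,150,130,4)
goto(.546,-.0092,.092,18.5)"
```

```text
clock 2.75 [ 0.5492 -0.0108  0.158 ] [ 1.799e+02 -1.000e-01  1.850e+01] w 0.451 g 0.0 F [-0.2  0.  -0.1] M [-0.01 -0.02  0.02]
tool shift mm [-2.7 -2.6 66. ] rotvec [ 0.001 -0.002 -0.   ]
```

View pics/c2.png

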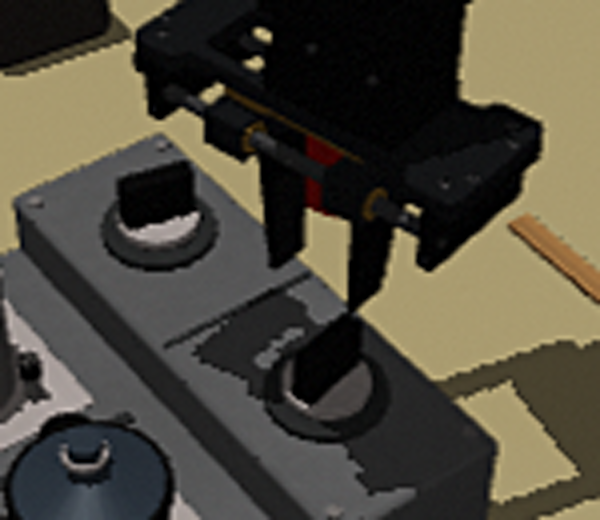

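The open fingers, with tips at (283,262) and (357,305), hang above the left bar at (330,355) and line up with it. Next I lower and grip.

Request:
{"name": "arm_command", "arguments": {"increments": [[-2.5, -2.5, 30, 0, 0, 0], [0, 0, 20, 0, 0, 0], [0, 0, 14, 0, 0, 0], [0, 0, 0, 0, 0, 0], [0, 0, 0, 0, 0, 0]]}}

```text
clock: 3.38
tool_pos: [0.5459, -0.0088, 0.0932]
eef_rot: [180.0, -0.1, 18.5]
contact_force: [0.6, 0.1, -0.5]
width: 0.448
grasp_force: 0.0
```

```bash
python3 -c "
from h import *
goto(.546,-.0092,.092,18.5)"
```

```text
clock 3.38 [ 0.5459 -0.0088  0.0932] [ 1.80e+02 -1.00e-01  1.85e+01] w 0.448 g 0.0 F [ 0.6  0.1 -0.5] M [-0.    0.02 -0.05]
tool shift mm [-0.   0.4  1.2] rotvec [ 0.001 -0.001 -0.   ]
```

Request:
{"name": "arm_command", "arguments": {"increments": [[0, 0, 0, 0, 0, 0], [0, 0, 0, 0, 0, 0], [0, 0, 0, 0, 0, 0], [0, 0, 0, 0, 0, 0], [0, 0, 0, 0, 0, 0]], "hand": 0, "squeeze": 30}}

```text
clock: 4.0
tool_pos: [0.5456, -0.0096, 0.0926]
eef_rot: [179.9, -0.0, 18.5]
contact_force: [0.8, -4.7, -0.4]
width: 0.147
grasp_force: 30.0
```

```bash
python3 -c "
from h import *
goto(.546,-.0092,.092,44.2)"
```

```text
clock 4.0 [ 0.5456 -0.0096  0.0926] [179.9  -0.   18.5] w 0.147 g 30.0 F [ 0.8 -4.7 -0.4] M [-0.84 -0.21 -0.  ]
tool shift mm [ 0.5 -0.2  0.6] rotvec [ 0.002 -0.    -0.449]
```

Request:
{"name": "arm_command", "arguments": {"increments": [[0, 0, 0, 0, 0, -0.1], [0, 0, 0, 0, 0, -0.1], [0, 0, 0, 0, 0, -0.1], [0, 0, 0, 0, 0, -0.1], [0, 0, 0, 0, 0, 0]]}}

```text
clock: 4.62
tool_pos: [0.5455, -0.0095, 0.0926]
eef_rot: [179.9, 0.0, 41.4]
contact_force: [1.5, -5.8, 0.7]
width: 0.145
grasp_force: 30.0
```

```bash
python3 -c "
from h import *
goto(.546,-.0092,.092,44.2)"
```

```text
clock 4.62 [ 0.5455 -0.0095  0.0926] [179.9   0.   41.4] w 0.145 g 30.0 F [ 1.5 -5.8  0.7] M [-0.95 -0.14  0.04]
tool shift mm [0.6 0.1 0.5] rotvec [ 0.002  0.    -0.049]
```

Request:
{"name": "arm_command", "arguments": {"increments": [[0, 0, 0, 0, 0, -0.03], [0, 0, 0, 0, 0, -0.03], [0, 0, 0, 0, 0, 0], [0, 0, 0, 0, 0, 0]]}}

```text
clock: 5.12
tool_pos: [0.5455, -0.0095, 0.0926]
eef_rot: [179.9, 0.0, 44.7]
contact_force: [1.6, -5.7, 0.6]
width: 0.143
grasp_force: 30.0
```

```bash
python3 -c "
from h import *
goto(.546,-.0092,.092,44.2)"
```

```text
clock 5.12 [ 0.5455 -0.0095  0.0926] [179.9   0.   44.7] w 0.143 g 30.0 F [ 1.6 -5.7  0.6] M [-0.95 -0.21 -0.35]
tool shift mm [0.6 0.1 0.6] rotvec [0.001 0.    0.009]
```

Request:
{"name": "arm_command", "arguments": {"increments": [[0, 0, 0, 0, 0, -0.03], [0, 0, 0, 0, 0, 0], [0, 0, 0, 0, 0, 0]]}}

```text
clock: 5.5
tool_pos: [0.5455, -0.0095, 0.0926]
eef_rot: [179.9, 0.0, 46.3]
contact_force: [1.3, -5.3, 0.1]
width: 0.143
grasp_force: 30.8
```

```bash
python3 -c "
from h import *
goto(.546,-.0092,.092,-7.8)"
```

```text
clock 5.5 [ 0.5455 -0.0095  0.0926] [179.9   0.   46.3] w 0.143 g 30.8 F [ 1.3 -5.3  0.1] M [-1.01 -0.16 -0.8 ]
tool shift mm [0.6 0.1 0.6] rotvec [ 0.001 -0.     0.945]
```

The moment about z rose to -0.8 N m, well above the turning torque, so the bar is at its stop. Now I turn it clockwise two clicks.

Request:
{"name": "arm_command", "arguments": {"increments": [[0, 0, 0, 0, 0, 0.16], [0, 0, 0, 0, 0, 0.16], [0, 0, 0, 0, 0, 0.16], [0, 0, 0, 0, 0, 0.16], [0, 0, 0, 0, 0, 0.16]]}}

```text
clock: 6.12
tool_pos: [0.5456, -0.0097, 0.0926]
eef_rot: [179.9, -0.1, 0.4]
contact_force: [1.6, -5.6, 0.2]
width: 0.143
grasp_force: 30.0
```

Request:
{"name": "arm_command", "arguments": {"increments": [[0, 0, 0, 0, 0, 0.09], [0, 0, 0, 0, 0, 0.055], [0, 0, 0, 0, 0, 0], [0, 0, 0, 0, 0, 0]]}}

```text
clock: 6.62
tool_pos: [0.5456, -0.0097, 0.0926]
eef_rot: [179.9, -0.1, -7.6]
contact_force: [0.5, -6.7, 0.2]
width: 0.146
grasp_force: 30.0
```

```bash
python3 -c "
from h import *
goto(.546,-.0092,.092,-7.8)"
```

```text
clock 6.62 [ 0.5456 -0.0097  0.0926] [ 1.799e+02 -1.000e-01 -7.600e+00] w 0.146 g 30.0 F [ 0.5 -6.7  0.2] M [-0.96 -0.22 -0.06]
tool shift mm [ 0.3 -0.6  0.6] rotvec [ 0.002 -0.001  0.003]
```

Now I open to 45%, rise straight up, and back off toward the robot for a clear view.

Request:
{"name": "arm_command", "arguments": {"increments": [[0, 0, 0, 0, 0, 0], [0, 0, 0, 0, 0, 0], [0, 0, 0, 0, 0, 0], [0, 0, 0, 0, 0, 0]], "hand": 45}}

```text
clock: 7.12
tool_pos: [0.545, -0.0084, 0.0922]
eef_rot: [-180.0, 0.0, -7.6]
contact_force: [0.8, 0.9, 0.7]
width: 0.444
grasp_force: 0.0
```

Request:
{"name": "arm_command", "arguments": {"increments": [[0, 0, -20, 0, 0, 0], [0, 0, -40, 0, 0, 0], [0, 0, -50, 0, 0, 0], [0, 0, -50, 0, 0, 0], [-40, 0, -30, 0, 0, 0]]}}

```text
clock: 7.75
tool_pos: [0.507, -0.0037, 0.2874]
eef_rot: [-180.0, -0.3, -7.6]
contact_force: [0.1, -0.2, 0.2]
width: 0.453
grasp_force: 0.0
```

Request:
{"name": "arm_command", "arguments": {"increments": [[-20, -50, 0, 0, 0, 0], [0, 55, 0, 0, 0, 0], [0, 55, 0, 0, 0, 0], [0, 0, 0, 0, 0, 0]]}}

```text
clock: 8.25
tool_pos: [0.4776, -0.0623, 0.284]
eef_rot: [180.0, -0.1, -7.8]
contact_force: [0.7, 0.5, 1.0]
width: 0.451
grasp_force: 0.0
```

```bash
python3 -c "
from h import *
goto(.546,-.0092,.3,-7.8)
p,d,X=look('top');cv2.imwrite('pics/t3.png',p[:,:,::-1])
for a in((300,346,190,232),(377,425,190,232)): 
  try: bar(p,d,X,*a)
  except Exception as e: print(e)
p,d,X=look('scene');crop(p,'s3',180,100,220,200,3)
for a in((312,352,172,214),(272,310,135,172)):
  try: bar(p,d,X,*a)
  except Exception as e: print(e)
"
```

```text
clock 8.25 [ 0.4776 -0.0623  0.284 ] [ 1.8e+02 -1.0e-01 -7.8e+00] w 0.451 g 0.0 F [0.7 0.5 1. ] M [0.03 0.   0.02]
tool shift mm [ 60.6 -61.9 -15.9] rotvec [ 0.001 -0.002 -0.   ]
bar n 0 centre [0. 0.] size 0 0 yaw of bar 0.0 z nan
bar n 0 centre [0. 0.] size 0 0 yaw of bar 0.0 z nan
bar n 148 centre [546.5  -7.5] size 16 45 yaw of bar -5.4 z 0.1132
bar n 120 centre [ 561.2 -167.9] size 16 44 yaw of bar -8.2 z 0.1128
  return _methods._mean(a, axis=axis, dtype=dtype,
  ret = ret.dtype.type(ret / rcount)
```

View pics/s3.png

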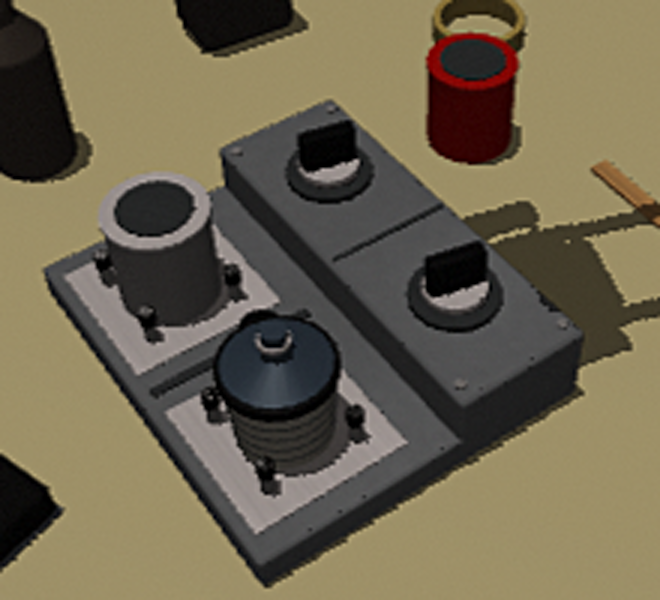

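The cup at (278,390) and the tin at (160,245) are standing in their cradles. The left bar at (456,268) is now parallel to the right one at (327,145), which hasn't moved and is also on click 2. The robot is clear.

```bash
python3 -c "
from station import manip
print(manip.job_done())"
```

```text
the job is handed in; nothing more can be done
None
```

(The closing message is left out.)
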